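# Index the nozzle turret and unscrew the long filling nozzle

## Robot

A 7-joint arm with a two-finger parallel gripper is mounted at the origin on the work surface. World frame = base frame: x ahead of the robot, y to its left, z up, the work surface at z = 0. Lengths are in m, angles in rad, forces in N, time in s.
With the tool pointing down it reaches from about 0.4 to 0.85 m from the base axis. Payload 4.5 kg.
Tool frame: the origin (TCP) lies on the centre line of the jaws, within the pads' length; the fingertips stand 8 mm ahead of it and the grasp point (between the pads) lies 11 mm behind it; z points along the fingers, x is the direction in which the jaws open and shut, and the axes are right-handed (so a half turn about z gives the same grasp; the last joint's range is limited). The gripper opens to 88 mm and grips with 3 to 60 N. Pads are 18 mm wide; open, the fingers measure 123 mm over their backs; the gripper's body (75 mm by 187 mm) begins 45 mm behind the grasp point.
Start: joints at [-1.253, 0.689, -0.195, 1.565, 0.157, 0.902, -0.215], TCP at [0.175, 0.6, 0.247] pointing down, gripper open.
Joint ranges: [-3.01, 3.01], [-0.46, 2.08], [-1.47, 1.51], [0.13, 2.56], [-1, 4.14], [0.04, 2.09], [-2.66, 2.66]. Speed limits (rad/s): [2.57, 2.57, 3.14, 3.14, 3.14, 3.14, 3.14].

## Interface

Orientations are given as a unit quaternion [x, y, z, w].
In Python, from plant import r gives the robot as it stands.
- The arm moves only by the shell command python3 -m pendant 'ROWS' [FORCE]. ROWS is JSON, a list of rows, each a list of 3 entries, a list of its own where there are three numbers: the turn, a rotation vector about the tool's x, y, z in rad, then the shift along the tool's x, y, z in m, then the opening, from 0 (shut) to 1 (fully open). In form: [[[wx, wy, wz], [tx, ty, tz], claw], ...]. A call has 1 to 10 rows; each row is the pose to reach, as a shift and turn from the pose commanded when the call began, along the tool's axes at that moment; what a row does not reach only later rows make up. A row lasts 1/10 s, in which the tool goes at most 50 mm and 8.59 degrees, less where a joint would pass 70% of its speed; a pose out of reach is approached as far as the arm can. A call with a gripper value outside its range is refused whole. The fingers move at their own pace and stop on an object; FORCE is the grip in N (left out, the last holds). Time passes only in rows, so rows that repeat a pose let the fingers close. It gives the time, the measured TCP pose, the force and the opening at its end, in the units of the state.
- r.get_state(): the state, without advancing time (a new reading comes with each control period).
- r.snapshot(name): name is "side" or "top" or "wrist"; returns a dict with "image" (384x512x3 uint8, red, green, blue), "mtx" (3x3 intrinsics, pixels), "R" (3x3) and "t" (3): a world point X has camera coordinates R X + t; the wrist camera has in their place "T_tool_cam" (4x4, takes a point from camera to tool coordinates, whose origin is the TCP and whose axes are the tool frame's). Camera axes: x right, y down, z forward; pixel columns grow to the right and rows downward; lengths in m; the calibration is good to about 2 mm. A picture is of the moment at which its call begins: read the wrist's pose just before it. There is no depth.
- r.finish_job(): hands the job in, once; it reports no verdict.
The state is a dict: "clock": time; "q": joint angles; "qd": joint speeds; "joint_torque": joint torques, N m; "tool_pos": TCP position; "eef_rot": TCP orientation; "contact_force": force on the tool from outside, world axes, zero at the start; "moment": the same for the moment, N m; "opening": opening from 0.0 (shut) to 1.0 (fully open).
Only numpy, scipy, OpenCV 4.12 (cv2) and the standard library are available. Lean on these libraries where they do the work, as an engineer would, in place of code of your own. Each camera call takes 0.05 s, during which the arm holds its last target. There are 200 camera calls.

## Task

Turn the nozzle turret until the long nozzle clicks in at the pointer on the stand. There, unscrew the long nozzle, lift it straight out and put it down inside the wash tray. Leave the empty socket at the pointer, the two short nozzles in their sockets, and the cup, bottle and wrench where they are.

Things in the scene. Friction and masses are not known exactly. Their poses are not given: they have to be found in the camera images.
- stand: Fixed round grey stand of the turret, 236 mm across; origin at the centre of its underside, on the turret's upright axis. Its own -x axis points from the axis to the pointer: a steel bracket 34 mm wide just outside the disc's edge, 138 to 172 mm from the axis and 71 mm high, with a flat corner on top that points at the axis
- service_point (a point): Point on top of the turret disc, 62 mm above the table and 70 mm from the turret's axis, in line with the pointer: the middle of a socket that is clicked in at the pointer
- turret: Turning turret, three nozzles on a disc; origin on its upright axis at the disc's underside, 50 mm above the table. Its own -x axis points to one socket, the others 120 degrees either way. With a socket at the pointer a spring click stop draws it in over the last few degrees and holds it; elsewhere it stays where left. Free for 5 rad or more either way; 2 to 3 N at a handle, 6 to 9 N at a click
- turret_axis (a point): Point on the turret's axis on top of its disc (aluminium disc 256 mm across, top 62 mm above the table). The disc carries three sockets on a circle of 70 mm radius, 120 degrees apart, each a steel collar 66 mm across and 18 mm high, with a nozzle in each; a dark line on the disc's edge marks each socket
- handle0 (a point): One of three upright black handles on the disc, round, 20 mm across, from 62 to 142 mm above the table, on a circle of 115 mm radius, half-way between two sockets; this point is on its axis, 30 mm below its top. All three are alike
- handle1 (a point): Second handle, the next counter-clockwise seen from above
- handle2 (a point): Third handle, the next counter-clockwise
- long_nozzle_center (a point): Middle of the long steel nozzle on its axis: 150 mm long, 75 mm above and below this point, upright, its foot on the disc, in any of the three sockets at the start. Straight round tube 30 mm across from 43 mm below this point to the top; below it a flange 50 mm across, 10 mm thick, then a 34 mm spigot 22 mm long with three lugs (50 mm across) under the socket's rim. About 0.34 kg
- long_nozzle_top (a point): Centre of the long nozzle's top end, 75 mm above its middle. The nozzle unscrews counter-clockwise seen from above, without rising: 52 to 64 degrees to a stop, and lifts straight out at the stop or up to 10 degrees before it. In the socket it has about 1.5 mm sideways and 2 mm upward play; its foot sits 18 mm below the collar's rim
- short_nozzle_a_center (a point): Middle of a short cone-shaped steel nozzle, 95 mm long, half-way up its axis, screwed in the same way; stays in its socket
- short_nozzle_b_center (a point): Middle of the other, like short nozzle; stays in its socket
- tray_in (a point): Centre of the inner floor of the white wash tray, 5 mm above the table; the tray is heavy, 250 mm (its x) by 190 mm (its y) outside, walls 5 mm thick and 35 mm high
- cup: White open cup, 84 mm across the rim, 110 mm high; origin under its centre. Stays where it is
- cleaner: White bottle with blue cap, 70 mm across, 190 mm high; origin under its centre. Stays where it is
- wrench: Steel wrench 190 mm long lying along its x axis. Stays where it is
Not all that is in view belongs to the job. What is shaped like the part that bears long_nozzle_center but pink is not meant.

How it is judged:
On the way, in this order (a step that is already met when the one before it is completed fails the run):
1. the long nozzle, still seated in its socket, stands still at the pointer (within 9 mm) (horizontal distance between long_nozzle_center and service_point below 0.009 m and height (world z) of long_nozzle_center below 0.143 m), for 0.3 s.
2. the long nozzle is unscrewed and lifted out above that place (25 mm up, within 35 mm sideways) (height (world z) of long_nozzle_center above 0.162 m and horizontal distance between long_nozzle_center and service_point below 0.035 m).
At the end, for the whole second after the job is handed in: The long nozzle rests inside the wash tray, standing or lying (its middle within the tray's inside and below 90 mm); the empty socket is still at the pointer within about 9 degrees; the two short nozzles are seated in their sockets; cup, bottle and wrench are within 40 mm of where they stood (x of long_nozzle_center in the frame of tray_in between -0.12 and 0.12 m and y of long_nozzle_center in the frame of tray_in between -0.09 and 0.09 m and height (world z) of long_nozzle_center below 0.09 m and horizontal distance between short_nozzle_a_center and service_point between 0.112 and 0.131 m and horizontal distance between short_nozzle_b_center and service_point between 0.112 and 0.131 m and height (world z) of each of short_nozzle_a_center, short_nozzle_b_center below 0.116 m and distance of each of cup, cleaner, wrench from where it was at the start of the episode below 0.04 m); the robot touches nothing.
It fails at once if a short nozzle is lifted out of its socket (height (world z) of any of short_nozzle_a_center, short_nozzle_b_center above 0.125 m).
It fails at once if the cup, bottle or wrench is knocked away or over (distance of any of cup, cleaner, wrench from where it was at the start of the episode above 0.05 m or angle between any of cup, cleaner's own z axis and vertical above 0.6 rad).
It also fails if it takes over 62 s, if anything falls off the work surface, if the arm or the gripper's body presses on something with over 40 N, if the wrist force passes 120 N, or if a joint passes its speed limit or range.

## Working session

There is one attempt and no reset: what is moved stays moved. The work goes in short steps, Python scripts to look and compute and a shell command to move; the robot and the scene stay as the last step left them, time stands still between calls to the robot, and variables do not carry over. Pictures are saved under pics/ and viewed, about 8 in all and at most 12, crops included, and the job is handed in when it is done.

```bash
mkdir -p pics; ls; python3 - <<'E'
from plant import r
import cv2,numpy as np,pickle
s=r.get_state();print(s)
d={}
for n in ["side","top","wrist"]:
    c=r.snapshot(n);d[n]=c;cv2.imwrite(f"pics/{n}0.png",c["image"][:,:,::-1])
    print(n,{k:np.round(v,4).tolist() for k,v in c.items() if k!="image"})
pickle.dump(d,open("d0.pkl","wb"))
E
```

```text
pics
{'clock': 0.0, 'q': array([-1.25321968,  0.68997198, -0.1945223 ,  1.56631807,  0.15731471,
        0.90249209, -0.21510176]), 'qd': array([-0.00109377,  0.00024411,  0.00030961,  0.00230549,  0.00018503,
        0.000543  ,  0.00170444]), 'joint_torque': array([ 5.84260179e-04, -5.27563226e+01, -1.26666751e+00, -1.53433764e+01,
       -5.25796122e-02,  6.43074804e-03,  1.59351248e-04]), 'tool_pos': array([0.17486586, 0.59941182, 0.24592464]), 'eef_rot': array([ 7.99965938e-01,  6.00044742e-01, -6.75516759e-04,  5.91599812e-04]), 'contact_force': array([-0.31451778, -0.44565272,  0.59354226]), 'moment': array([ 0.01562721, -0.01272838, -0.00761687]), 'opening': 0.9979680168820972}
side {'mtx': [[412.5739, 0.0, 251.8731], [0.0, 412.5739, 194.0769], [0.0, 0.0, 1.0]], 'R': [[0.9997, 0.018, 0.0172], [0.0248, -0.7754, -0.631], [0.002, 0.6313, -0.7756]], 't': [-0.5183, 0.1173, 1.181]}
top {'mtx': [[371.9238, 0.0, 247.2715], [0.0, 371.9238, 189.0022], [0.0, 0.0, 1.0]], 'R': [[-0.1003, -0.995, 0.0024], [-0.9736, 0.0976, -0.2065], [0.2053, -0.023, -0.9784]], 't': [0.1006, 0.5149, 1.226]}
wrist {'mtx': [[272.1124, 0.0, 255.6196], [0.0, 272.1124, 190.0858], [0.0, 0.0, 1.0]], 'T_tool_cam': [[1.0, -0.0002, 0.0009, 0.0004], [-0.0001, 0.9493, 0.3143, -0.0823], [-0.0009, -0.3143, 0.9493, -0.1378], [0.0, 0.0, 0.0, 1.0]]}
```

View pics/top0.png

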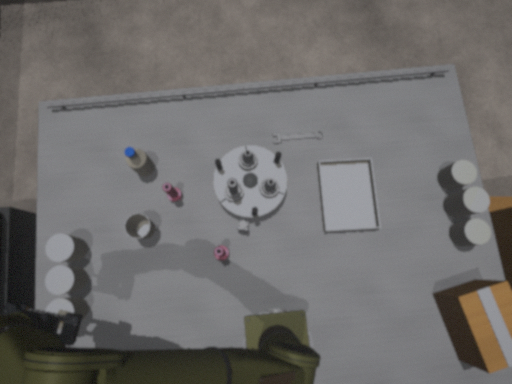

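View pics/side0.png

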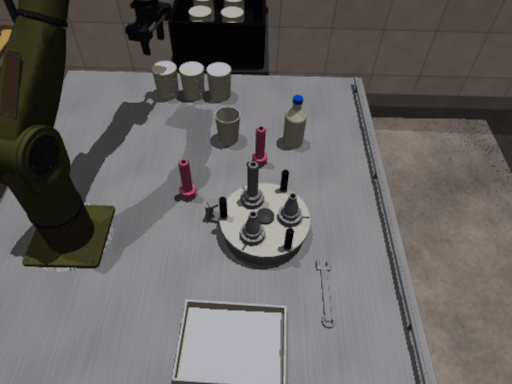

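The side view shows the turret centred near (265,215). The long grey nozzle has its top at (253,163) and foot at (253,198). Pink lookalikes stand at (261,145) and (186,180), short cones at (291,208) and (253,228), and the pointer at (209,211). The only long grey nozzle is the one at (253,180) in the side view, about (235,187) in the top view. I'll check that in one close crop.

```bash
python3 - <<'E'
import pickle,cv2,numpy as np
d=pickle.load(open("d0.pkl","rb"))
a=d["top"]["image"][135:245,200:310];b=d["side"]["image"][150:260,195:320]
f=lambda im,k:cv2.convertScaleAbs(cv2.resize(im,None,fx=k,fy=k,interpolation=cv2.INTER_CUBIC),alpha=1.3)
A=f(a,3.6);B=f(b,3.2)
h=max(A.shape[0],B.shape[0])
p=lambda i:cv2.copyMakeBorder(i,0,h-i.shape[0],0,0,cv2.BORDER_CONSTANT)
cv2.imwrite("pics/crop.png",np.hstack([p(A),p(B)])[:,:,::-1])
E
cat > h.py <<'E'
import numpy as np
from plant import r
from scipy.spatial.transform import Rotation as Ro
def ray(c,uv):
    v=np.linalg.solve(c["mtx"],[uv[0],uv[1],1.]);return -c["R"].T@c["t"],c["R"].T@v
def plane(c,uv,z):
    o,v=ray(c,uv);return o+v*(z-o[2])/v[2]
def proj(c,X):
    p=c["mtx"]@(c["R"]@np.asarray(X)+c["t"]);return p[:2]/p[2]
def wcam(s,c):
    T=np.eye(4);T[:3,:3]=Ro.from_quat(s["eef_rot"]).as_matrix();T[:3,3]=s["tool_pos"]
    M=np.linalg.inv(T@c["T_tool_cam"]);return dict(mtx=c["mtx"],R=M[:3,:3],t=M[:3,3],image=c["image"])
E
python3 - <<'E'
import sys;sys.path.insert(0,'.')
from h import *;import pickle
d=pickle.load(open("d0.pkl","rb"))
S,T=d["side"],d["top"]
for n,uv,z in [("hub",(265,216),.062),("longtop",(253,163),.2),("pointer",(209,205),.071),("cup",(228,115),.11),("tray",(232,347),.005)]: print(n,plane(S,uv,z).round(3))
for n,uv,z in [("hub",(250,181),.062),("longtop",(233,181),.2),("pointer",(243,222),.071),("tray",(349,196),.02),("cup",(140,228),.1),("pink1",(166,187),.15),("pink2",(217,248),.15)]: print(n,plane(T,uv,z).round(3))
E
```

```text
hub [0.554 0.039 0.062]
longtop [0.516 0.112 0.2  ]
pointer [0.395 0.066 0.071]
cup [0.431 0.411 0.11 ]
tray [ 0.477 -0.308  0.005]
hub [0.548 0.037 0.062]
longtop [0.521 0.093 0.2  ]
pointer [0.408 0.074 0.071]
tray [ 0.469 -0.306  0.02 ]
cup [0.419 0.408 0.1  ]
pink1 [0.534 0.307 0.15 ]
pink2 [0.327 0.162 0.15 ]
```

View pics/crop.png

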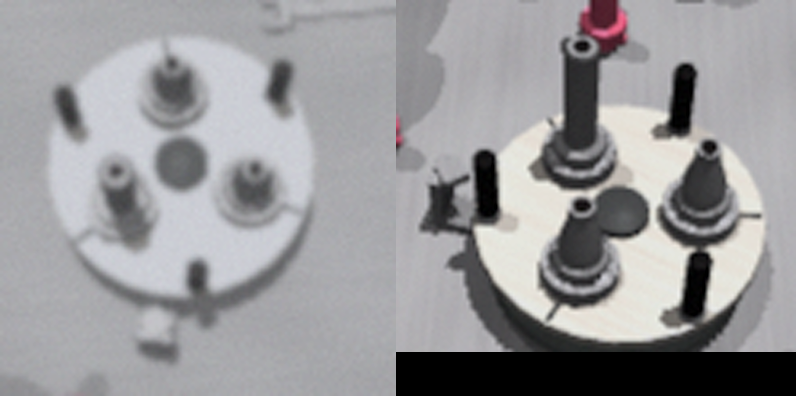

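The crop confirms the long grey nozzle: top at (232.5,182.8) in the top view and (253,164.4) in the side view. Each handle and marker line is also visible. Next I triangulate.

```bash
python3 - <<'E'
import sys;sys.path.insert(0,'.')
from h import *;import pickle
d=pickle.load(open("d0.pkl","rb"))
S,T=d["side"],d["top"]
def a(n,t,s,z):
    p,q=plane(T,t,z),plane(S,s,z);print(n,p[:2].round(3),q[:2].round(3));return (p+q)/2
h=a("hub",(250.3,180.3),(265.6,216.5),.062)
for n,t,s,z in [("long",(232.5,182.8),(253.1,164.4),.212),("h a",(218,160.6),(285,171.3),.142),("h b",(278.6,153.6),(289.7,229.7),.142),("h c",(255,209.4),(222.8,198.4),.142),("s1",(248,152.8),(292.5,196),.157),("s2",(271,181),(252.7,214),.157),("ptr",(243.6,222),(213,205),.071)]:
    p=a(n,t,s,z)-h; print("   mean",(p+h)[:2].round(3),"r",np.hypot(*p[:2]).round(4),"ang",np.degrees(np.arctan2(p[1],p[0])).round(1))
E
```

```text
hub [0.55  0.035] [0.555 0.037]
long [0.513 0.095] [0.516 0.095]
   mean [0.514 0.095] r 0.0699 ang 123.1
h a [0.607 0.136] [0.607 0.138]
   mean [0.607 0.137] r 0.1141 ang 61.6
h b [ 0.611 -0.063] [ 0.612 -0.06 ]
   mean [ 0.612 -0.061] r 0.1142 ang -58.9
h c [0.436 0.033] [0.438 0.035]
   mean [0.437 0.034] r 0.1156 ang -178.8
s1 [0.619 0.037] [0.622 0.037]
   mean [0.62  0.037] r 0.0679 ang 0.3
s2 [ 0.519 -0.026] [ 0.518 -0.025]
   mean [ 0.519 -0.026] r 0.0708 ang -118.7
ptr [0.408 0.072] [0.406 0.067]
   mean [0.407 0.069] r 0.1493 ang 167.2
```

```bash
python3 -m pendant '[[[0,0,0],[-0.43,0.41,-0.1],1],[[0,0,0],[-0.43,0.41,-0.1],1],[[0,0,0],[-0.43,0.41,-0.1],1],[[0,0,0],[-0.43,0.41,-0.1],1],[[0,0,0],[-0.43,0.41,-0.1],1],[[0,0,0],[-0.43,0.41,-0.1],1],[[0,0,0],[-0.43,0.41,-0.1],1],[[0,0,0],[-0.43,0.41,-0.1],1],[[0,0,0],[-0.43,0.41,-0.1],1],[[0,0,0],[-0.43,0.41,-0.1],1]]'
python3 -m pendant '[[[0,0,0],[0,0,0],1],[[0,0,0],[0,0,0],1],[[0,0,0],[0,0,0],1]]'
cat >> h.py <<'E'
import cv2
def look(name,show=True):
    s=r.get_state();c=wcam(s,r.snapshot("wrist"))
    if show: cv2.imwrite(f"pics/{name}.png",c["image"][:,:,::-1])
    yaw=np.degrees(np.arctan2(*(Ro.from_quat(s["eef_rot"]).as_matrix()[[1,0],0])))
    print(s["clock"],s["tool_pos"].round(4),"yaw",yaw.round(1),"q",s["q"].round(2),s["contact_force"].round(1),s["opening"])
    import pickle;pickle.dump((s,c),open(name+".pkl","wb"));return s,c
def togo(s,P,yaw):
    M=Ro.from_quat(s["eef_rot"]);G=Ro.from_euler("ZX",[yaw,180],degrees=True)
    print("turn",(M.inv()*G).as_rotvec().round(3),"shift",M.inv().apply(np.array(P)-s["tool_pos"]).round(4))
E
python3 -c "
from h import *
s,c=look('w1')"
```

```text
clock: 1.15
tool_pos: [0.4022, 0.1602, 0.3301]
eef_rot: [0.8, 0.6, 0.0, -0.0]
contact_force: [1.0, 0.6, -0.1]
opening: 0.999
clock: 1.45
tool_pos: [0.4009, 0.1634, 0.3295]
eef_rot: [0.799, 0.601, -0.0, -0.0]
contact_force: [-0.5, 0.4, -0.3]
opening: 1.002
1.45 [0.4009 0.1634 0.3295] yaw 73.9 q [-0.33  0.33 -0.23  1.99  0.1   0.84  0.68] [-0.5  0.4 -0.3] 1.001509359938109
```

View pics/w1.png

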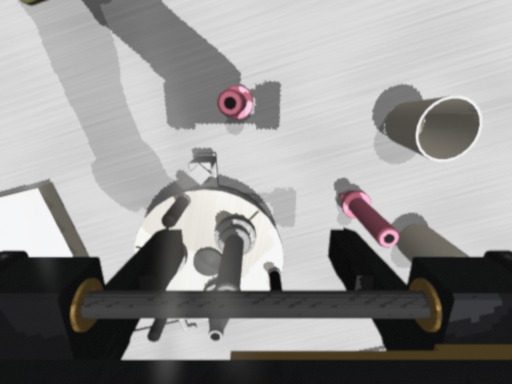

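The wrist view shows the pointer bracket near (205,160), the disc centred near (208,262), the long nozzle from (237,235) to (215,335), and a pink lookalike at (235,102). I'll enlarge the pointer.

```bash
python3 -c "
import cv2
i=cv2.imread('pics/w1.png')[140:290,130:300]
cv2.imwrite('pics/w1c.png',cv2.resize(i,None,fx=4,fy=4,interpolation=cv2.INTER_CUBIC))"
```

```text
(no output)
```

View pics/w1c.png

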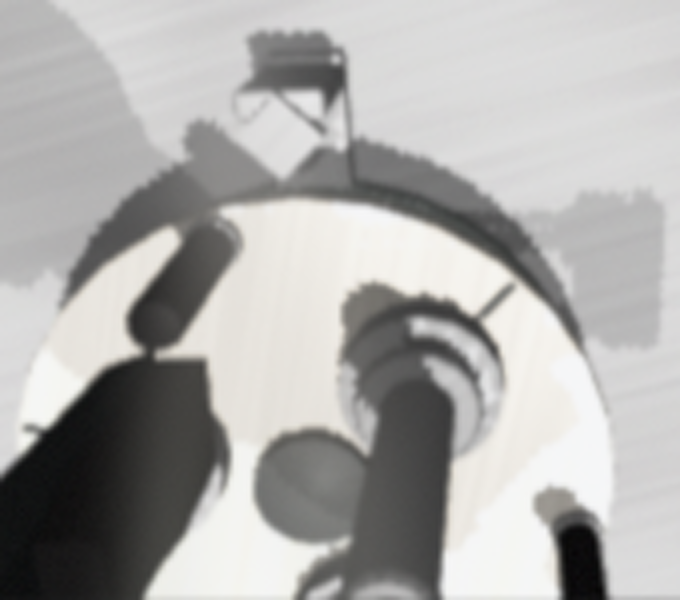

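The pointer corner tip is at (201,185.5), the hub at (208.8,261.8), and the socket's mark line ends at (258.5,211.5).

```bash
python3 - <<'E'
from h import *;import pickle
s,c=pickle.load(open("w1.pkl","rb"))
h=plane(c,(208.75,261.75),.062);print(h)
for n,uv,z in [("tip",(201,185.5),.071),("tip62",(201,185.5),.062),("mark",(258.5,211.5),.062),("markin",(250.75,219.5),.062)]:
    for H in (h,np.array([.5525,.036,.062])):
        p=plane(c,uv,z);v=p-H;print(n,p.round(4),np.hypot(*v[:2]).round(4),np.degrees(np.arctan2(v[1],v[0])).round(1))
togo(s,[.612,-.062,.25],54)
E
```

```text
[0.55291433 0.03663369 0.062     ]
tip [0.4177 0.0728 0.071 ] 0.14 165.0
tip [0.4177 0.0728 0.071 ] 0.1398 164.7
tip62 [0.4198 0.0702 0.062 ] 0.1372 165.8
tip62 [0.4198 0.0702 0.062 ] 0.137 165.5
mark [0.487  0.1443 0.062 ] 0.1263 121.5
mark [0.487  0.1443 0.062 ] 0.1266 121.2
markin [0.497  0.1284 0.062 ] 0.1074 121.4
markin [0.497  0.1284 0.062 ] 0.1078 121.0
turn [-0.001 -0.     0.347] shift [-0.158   0.2655  0.0792]
```

Pointer is at 165° and the long nozzle at 121.4°, so I need +43.6° CCW. I'll use the handle opposite the long nozzle, at (0.613,-0.062), moving it along the arc to (0.664,0.007).

```bash
python3 -m pendant '[[[0,0,0.347],[-0.158,0.266,0.08],1],[[0,0,0.347],[-0.158,0.266,0.08],1],[[0,0,0.347],[-0.158,0.266,0.08],1],[[0,0,0.347],[-0.158,0.266,0.08],1],[[0,0,0.347],[-0.158,0.266,0.08],1],[[0,0,0.347],[-0.158,0.266,0.08],1],[[0,0,0.347],[-0.158,0.266,0.08],1],[[0,0,0.347],[-0.158,0.266,0.08],1],[[0,0,0.347],[-0.158,0.266,0.08],1],[[0,0,0.347],[-0.158,0.266,0.08],1]]'
python3 -c "
from h import *
s,c=look('w2')
print(proj(c,[.6129,-.0617,.142]))
togo(s,[.6129,-.0617,.116],54)"
```

```text
clock: 2.5
tool_pos: [0.6122, -0.0609, 0.2499]
eef_rot: [0.891, 0.455, 0.0, -0.001]
contact_force: [-0.4, -0.0, -0.9]
opening: 1.002
2.5 [ 0.6122 -0.0609  0.2499] yaw 54.1 q [ 0.08  0.67 -0.1   1.6   0.08  0.88  0.9 ] [-0.4 -0.  -0.9] 1.002054232658915
[254.74566054 192.38412611]
turn [-0.001 -0.001  0.002] shift [-0.0004  0.0012  0.1339]
```

View pics/w2.png

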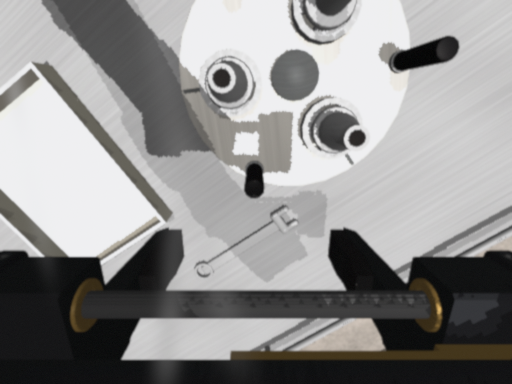

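The handle sits centred between the jaws, top at (254,188) against a predicted (255,192). Now I descend and cage it.

```bash
python3 -m pendant '[[[0,0,0],[0,0.001,0.05],1],[[0,0,0],[0,0.001,0.1],0.8],[[0,0,0],[0,0.001,0.134],0.6],[[0,0,0],[0,0.001,0.134],0.3],[[0,0,0],[0,0.001,0.134],0.28],[[0,0,0],[0,0.001,0.134],0.28],[[0,0,0],[0,0.001,0.134],0.28],[[0,0,0],[0,0.001,0.134],0.28],[[0,0,0],[0,0.001,0.134],0.28]]' 20
python3 - <<'E'
from h import *
s=r.get_state();M=Ro.from_quat(s["eef_rot"])
for a in np.arange(-54,-5,6):
    P=np.array([.553+.115*np.cos(np.radians(a)),.0365+.115*np.sin(np.radians(a)),s["tool_pos"][2]])
    print(a,M.inv().apply(P-s["tool_pos"]).round(4))
E
```

```text
clock: 3.45
tool_pos: [0.6142, -0.0646, 0.1167]
eef_rot: [0.892, 0.453, 0.001, 0.0]
contact_force: [-0.3, -0.1, 0.5]
opening: 0.302
-54 [0.0103 0.0004 0.    ]
-48 [0.022  0.0035 0.    ]
-42 [0.0339 0.0053 0.    ]
-36 [0.0459 0.0059 0.0001]
-30 [0.0579 0.0053 0.0001]
-24 [0.0698 0.0034 0.0001]
-18 [0.0814 0.0002 0.0001]
-12 [ 0.0926 -0.0041  0.0001]
-6 [ 1.033e-01 -9.600e-03  1.000e-04]
```

```bash
python3 -m pendant '[[[0,0,0],[0.01,0,0],0.28],[[0,0,0],[0.022,0.003,0],0.28],[[0,0,0],[0.032,0.005,0],0.28],[[0,0,0],[0.042,0.006,0],0.28],[[0,0,0],[0.052,0.006,0],0.28],[[0,0,0],[0.062,0.005,0],0.28],[[0,0,0],[0.07,0.003,0],0.28],[[0,0,0],[0.078,0.001,0],0.28],[[0,0,0],[0.084,-0.001,0],0.28],[[0,0,0],[0.087,-0.002,0],0.28]]'
python3 -m pendant '[[[0,0,0],[0,0,0],0.28],[[0,0,0],[0,0,0],0.28],[[0,0,0],[0,0,0],0.45],[[0,0,0],[0,0,0],0.6],[[0,0,0],[0,0,0],0.6],[[0,0,0],[0,0,-0.05],0.7],[[0,0,0],[0,0,-0.1],0.9],[[0,0,0],[0,0,-0.15],1],[[0,0,0],[0,0,-0.2],1],[[0,0,0],[0,0,-0.2],1]]'
python3 - <<'E'
from h import *
s,c=look("w3")
for n in ("top","side"):
    C=r.snapshot(n)
    import pickle;pickle.dump(C,open(n+"3.pkl","wb"));cv2.imwrite(f"pics/{n}3.png",C["image"][:,:,::-1])
S=C
i=cv2.resize(S["image"][140:270,190:330],None,fx=4,fy=4,interpolation=cv2.INTER_CUBIC);cv2.imwrite("pics/side3c.png",cv2.convertScaleAbs(i,alpha=1.4)[:,:,::-1])
E
```

```text
clock: 4.45
tool_pos: [0.6635, -0.0007, 0.1159]
eef_rot: [0.893, 0.45, -0.002, 0.004]
contact_force: [0.3, -4.7, 0.2]
opening: 0.28
clock: 5.45
tool_pos: [0.6674, 0.0075, 0.324]
eef_rot: [0.892, 0.453, 0.007, 0.003]
contact_force: [0.0, -0.5, -0.1]
opening: 0.983
5.45 [0.6674 0.0075 0.324 ] yaw 53.9 q [-0.04  0.67 -0.07  1.34  0.05  1.12  0.82] [ 0.  -0.5 -0.1] 0.9831794208899665
```

View pics/side3c.png

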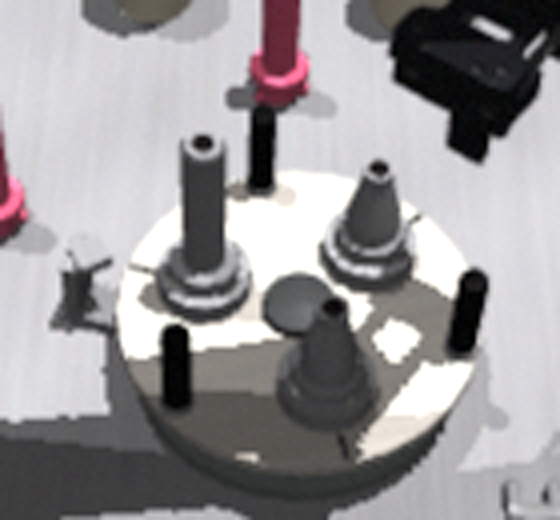

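The long nozzle, top at (241,175.8), now stands near the pointer. I'll check its angle from the tops.

```bash
python3 - <<'E'
from h import *;import pickle
S=pickle.load(open("side3.pkl","rb"));H=np.array([.553,.0365])
for n,uv,z,o in [("long",(204,143),.212,0),("s1",(379,167),.157,120),("s2",(333,306),.157,-120),("h",(176,333),.142,-60),("h",(470,277),.142,180),("h",(264,112),.142,60),("mark",(134,266),.062,0)]:
    p=plane(S,(190+uv[0]/4,140+uv[1]/4),z)[:2];v=p-H;print(n,p.round(4),np.hypot(*v).round(4),(np.degrees(np.arctan2(v[1],v[0]))+o).round(1)%360)
togo(r.get_state(),[.4854,.0546,.30],60)
E
```

```text
long [0.4861 0.0545] 0.0693 164.9
s1 [0.6031 0.0857] 0.0702 164.5
s2 [ 0.5703 -0.0312] 0.0699 164.3
h [ 0.4716 -0.0444] 0.1148 164.8
h [0.661  0.0058] 0.1123 164.1
h [0.525  0.1474] 0.1144 164.1
mark [0.4352 0.069 ] 0.1222 164.6
turn [-0.001  0.    -0.107] shift [-0.0662 -0.1712  0.0154]
```

Clicked in at 164.5° (pointer ~165°). Next I hover over the long nozzle and check it with the wrist camera.

```bash
python3 -m pendant '[[[0,0,0],[-0.066,-0.171,0.016],1],[[0,0,0],[-0.066,-0.171,0.016],1],[[0,0,0],[-0.066,-0.171,0.016],1],[[0,0,0],[-0.066,-0.171,0.016],1],[[0,0,0],[-0.066,-0.171,0.016],1],[[0,0,0],[-0.066,-0.171,0.016],1],[[0,0,0],[-0.066,-0.171,0.016],1]]'
python3 -c "
from h import *
s,c=look('w4')
print(proj(c,[.4857,.0545,.212]))
togo(s,[.4857,.0545,.174],54)"
```

```text
clock: 6.3
tool_pos: [0.4874, 0.0541, 0.2991]
eef_rot: [0.892, 0.453, -0.0, 0.0]
contact_force: [0.7, -0.1, 0.7]
opening: 1.001
6.3 [0.4874 0.0541 0.2991] yaw 53.8 q [-0.14  0.44 -0.09  1.9   0.05  0.81  0.68] [ 0.7 -0.1  0.7] 1.0014992348009928
[254.33798941 197.00978461]
turn [ 0.     0.    -0.003] shift [-0.0007 -0.0016  0.1251]
```

View pics/w4.png

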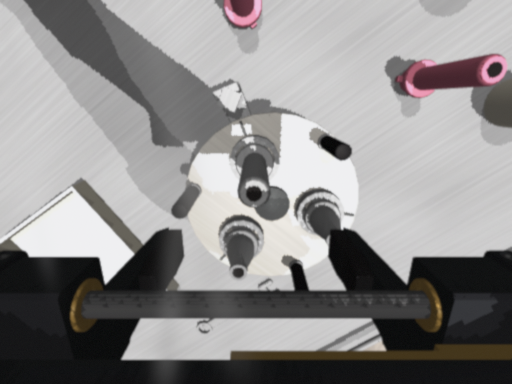

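The long nozzle's top is at (254,193) against a predicted (254,197), so it's centred in x and about 2-3 mm off in tool y. I'll descend with a small correction and grip.

```bash
python3 -m pendant '[[[0,0,0],[-0.001,-0.003,0.04],1],[[0,0,0],[-0.001,-0.003,0.08],1],[[0,0,0],[-0.001,-0.003,0.115],1],[[0,0,0],[-0.001,-0.003,0.125],0.8],[[0,0,0],[-0.001,-0.003,0.125],0.4],[[0,0,0],[-0.001,-0.003,0.125],0],[[0,0,0],[-0.001,-0.003,0.125],0],[[0,0,0],[-0.001,-0.003,0.125],0],[[0,0,0],[-0.001,-0.003,0.125],0],[[0,0,0],[-0.001,-0.003,0.125],0]]' 50
python3 -m pendant '[[[0,0,0],[0,0,0],0],[[0,0,0],[0,0,0],0],[[0,0,0],[0,0,0],0]]' 60
python3 -c "
from h import *
look('w5',0)"
```

```text
clock: 7.35
tool_pos: [0.4836, 0.0555, 0.1753]
eef_rot: [0.892, 0.453, 0.001, 0.0]
contact_force: [-0.3, -0.1, -1.0]
opening: 0.394
clock: 7.65
tool_pos: [0.4834, 0.0553, 0.175]
eef_rot: [0.892, 0.453, 0.0, 0.0]
contact_force: [-1.3, -0.7, 5.9]
opening: 0.322
7.65 [0.4834 0.0553 0.175 ] yaw 53.9 q [-0.17  0.63 -0.07  2.05  0.09  0.46  0.64] [-1.3 -0.7  5.9] 0.32248695200363253
```

```bash
python3 -m pendant '[[[0,0,-0.08],[0,0,0],0],[[0,0,-0.16],[0,0,0],0],[[0,0,-0.24],[0,0,0],0],[[0,0,-0.32],[0,0,0],0],[[0,0,-0.4],[0,0,0],0],[[0,0,-0.48],[0,0,0],0],[[0,0,-0.56],[0,0,0],0],[[0,0,-0.64],[0,0,0],0],[[0,0,-0.72],[0,0,0],0],[[0,0,-0.8],[0,0,0],0]]'
python3 -c "
from h import *
s,c=look('w6',0);print(s['moment'])"
python3 -m pendant '[[[0,0,-0.05],[0,0,0],0],[[0,0,-0.1],[0,0,0],0],[[0,0,-0.15],[0,0,0],0],[[0,0,-0.2],[0,0,0],0],[[0,0,-0.2],[0,0,0],0]]'
python3 -c "
from h import *
s,c=look('w6',0);print(s['moment'])"
```

```text
clock: 8.7
tool_pos: [0.484, 0.0563, 0.175]
eef_rot: [0.643, 0.765, 0.001, 0.0]
contact_force: [-1.3, 1.1, 3.3]
opening: 0.324
8.7 [0.484  0.0563 0.175 ] yaw 99.9 q [-0.02  0.64 -0.29  2.04  0.36  0.51  1.16] [-1.3  1.1  3.3] 0.32411874980149163
[0.37912257 0.07796267 0.01925391]
clock: 9.25
tool_pos: [0.4837, 0.0557, 0.175]
eef_rot: [0.566, 0.825, 0.001, 0.0]
contact_force: [0.2, -0.2, 5.8]
opening: 0.324
9.25 [0.4837 0.0557 0.175 ] yaw 111.1 q [ 0.01  0.64 -0.35  2.04  0.42  0.52  1.29] [ 0.2 -0.2  5.8] 0.3235859978918993
[ 0.19736321  0.14131793 -0.05386868]
```

Turned 57° with no stop felt yet. A few more degrees to find it.

```bash
python3 -m pendant '[[[0,0,-0.05],[0,0,0],0],[[0,0,-0.05],[0,0,0],0]]'
python3 -c "
from h import *
print(r.get_state()['moment'])"
python3 -m pendant '[[[0,0,-0.04],[0,0,0],0],[[0,0,-0.04],[0,0,0],0]]'
python3 -c "
from h import *
s=r.get_state();print(s['moment'],s['eef_rot'])"
```

```text
clock: 9.5
tool_pos: [0.4832, 0.0543, 0.175]
eef_rot: [0.546, 0.838, -0.001, 0.0]
contact_force: [-0.5, -1.9, 7.4]
opening: 0.325
[-0.3398831   0.30409404 -0.27147208]
clock: 9.7
tool_pos: [0.483, 0.0535, 0.175]
eef_rot: [0.53, 0.848, -0.001, 0.0]
contact_force: [-1.6, -3.0, 8.4]
opening: 0.324
[-0.67233729  0.34246971 -0.65843056] [ 5.29841453e-01  8.48095763e-01 -1.25266312e-03  2.05085668e-04]
```

The stop shows as a moment of -0.66 N m at about 60°. I'll back off slightly and lift slowly.

```bash
python3 -m pendant '[[[0,0,0.05],[0,0,0],0],[[0,0,0.05],[0,0,-0.002],0],[[0,0,0.05],[0,0,-0.004],0],[[0,0,0.05],[0,0,-0.008],0],[[0,0,0.05],[0,0,-0.008],0]]'
python3 -c "
from h import *
s=r.get_state();print(s['moment'],s['contact_force'])"
```

```text
clock: 10.2
tool_pos: [0.4829, 0.0545, 0.1828]
eef_rot: [0.549, 0.836, -0.001, -0.0]
contact_force: [-0.3, -3.8, -2.8]
opening: 0.325
[-1.11237121  0.16104106 -0.12352797] [-0.31019794 -3.77309235 -2.83676549]
```

Only about the nozzle's own weight at 8 mm up, so it's free. Continuing the lift.

```bash
python3 -m pendant '[[[0,0,0],[0,0,-0.01],0],[[0,0,0],[0,0,-0.02],0],[[0,0,0],[0,0,-0.03],0],[[0,0,0],[0,0,-0.045],0],[[0,0,0],[0,0,-0.07],0],[[0,0,0],[0,0,-0.095],0],[[0,0,0],[0,0,-0.12],0],[[0,0,0],[0,0,-0.12],0],[[0,0,0],[0,0,-0.12],0]]'
python3 - <<'E'
from h import *
s,c=look("w7",0);print(s['moment'])
T=r.snapshot("top");S=r.snapshot("side")
A=cv2.resize(T["image"][120:250,200:400],None,fx=2.4,fy=2.4,interpolation=cv2.INTER_CUBIC)
B=cv2.resize(S["image"][90:270,180:330],None,fx=2,fy=2,interpolation=cv2.INTER_CUBIC)
B=B[:360];A=cv2.copyMakeBorder(A,0,360-A.shape[0],0,0,cv2.BORDER_CONSTANT)
cv2.imwrite("pics/up7.png",cv2.convertScaleAbs(np.hstack([A,B]),alpha=1.3)[:,:,::-1])
d=__import__("pickle").load(open("d0.pkl","rb"))
# tray centre: bright inner-floor blob in the first top and side pictures
for n,k in(("top",(slice(150,245),slice(310,390),310,150)),("side",(slice(295,384),slice(170,300),170,295))):
    g=cv2.cvtColor(d[n]["image"],cv2.COLOR_RGB2GRAY)[k[0],k[1]]
    m=(g>np.percentile(g,75)-12).astype(np.uint8);m=cv2.morphologyEx(m,cv2.MORPH_OPEN,np.ones((5,5)))
    ct=max(cv2.findContours(m,0,2)[0],key=cv2.contourArea);q=cv2.boxPoints(cv2.minAreaRect(ct))+np.array(k[2:]);P=np.array([plane(d[n],u,.005) for u in q]);print(n,P[:,:2].round(3).tolist(),P.mean(0).round(3))
E
```

```text
clock: 11.1
tool_pos: [0.4832, 0.0558, 0.3031]
eef_rot: [0.548, 0.836, 0.001, 0.0]
contact_force: [-0.0, -0.3, -3.5]
opening: 0.323
11.1 [0.4832 0.0558 0.3031] yaw 113.5 q [ 0.12  0.46 -0.49  1.89  0.28  0.86  1.47] [-0.  -0.3 -3.5] 0.32268778562539957
[0.02633275 0.03387905 0.00567766]
top [[0.591, -0.222], [0.59, -0.4], [0.354, -0.382], [0.355, -0.211]] [ 0.472 -0.304  0.005]
side [[0.357, -0.384], [0.345, -0.211], [0.601, -0.221], [0.586, -0.392]] [ 0.472 -0.302  0.005]
```

View pics/up7.png

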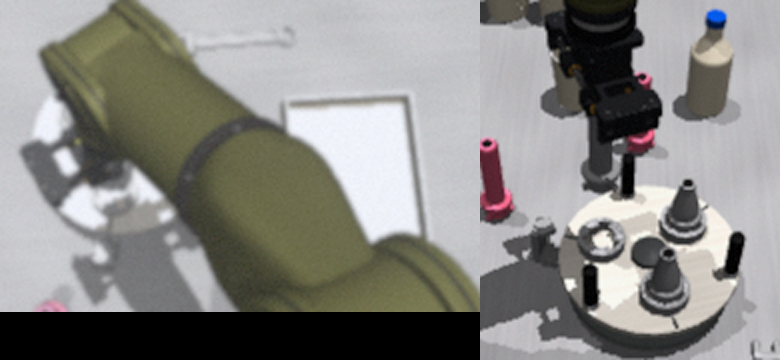

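The side view shows the socket empty at the pointer, with the nozzle hanging upright in the gripper and both short nozzles seated. The tray centre is (0.472,-0.303). Next is the carry.

```bash
python3 -c "
from h import *
s=r.get_state();togo(s,[.472,-.303,.303],113.5);togo(s,[.472,-.303,.12],113.5)"
```

```text
turn [-0.002 -0.001 -0.001] shift [-0.3245 -0.1522 -0.0013]
turn [-0.002 -0.001 -0.001] shift [-0.3246 -0.1518  0.1817]
```

```bash
python3 -m pendant '[[[0,0,0],[-0.02,-0.01,0],0],[[0,0,0],[-0.055,-0.026,0],0],[[0,0,0],[-0.095,-0.044,0],0],[[0,0,0],[-0.135,-0.063,0],0],[[0,0,0],[-0.175,-0.082,0],0],[[0,0,0],[-0.215,-0.1,0],0],[[0,0,0],[-0.25,-0.117,0],0],[[0,0,0],[-0.285,-0.133,0],0],[[0,0,0],[-0.31,-0.145,0],0],[[0,0,0],[-0.325,-0.152,0],0]]'
python3 -m pendant '[[[0,0,0],[0,0,0.02],0],[[0,0,0],[0,0,0.05],0],[[0,0,0],[0,0,0.08],0],[[0,0,0],[0,0,0.11],0],[[0,0,0],[0,0,0.14],0],[[0,0,0],[0,0,0.16],0],[[0,0,0],[0,0,0.17],0],[[0,0,0],[0,0,0.175],0],[[0,0,0],[0,0,0.18],0],[[0,0,0],[0,0,0.18],0]]'
python3 -c "
from h import *
look('w8',0)"
```

```text
clock: 12.25
tool_pos: [0.4718, -0.306, 0.3011]
eef_rot: [0.55, 0.835, -0.001, -0.001]
contact_force: [-0.5, 0.6, -3.0]
opening: 0.324
clock: 13.25
tool_pos: [0.4735, -0.3032, 0.1229]
eef_rot: [0.549, 0.836, 0.0, 0.0]
contact_force: [-0.6, 0.7, -2.6]
opening: 0.322
13.25 [ 0.4735 -0.3032  0.1229] yaw 113.5 q [ 0.69  0.8  -0.34  1.86  0.46  0.56  2.03] [-0.6  0.7 -2.6] 0.3224074266372924
```

Still hanging, so I lower in 2 mm steps until it makes contact.

```bash
python3 -m pendant '[[[0,0,0],[0,0,0.002],0],[[0,0,0],[0,0,0.004],0],[[0,0,0],[0,0,0.004],0],[[0,0,0],[0,0,0.004],0]]'
python3 -m pendant '[[[0,0,0],[0,0,0.0015],0],[[0,0,0],[0,0,0.0015],0],[[0,0,0],[0,0,0.0015],0]]'
```

```text
clock: 13.7
tool_pos: [0.4732, -0.3033, 0.1188]
eef_rot: [0.549, 0.836, 0.0, 0.0]
contact_force: [0.4, 0.6, -3.2]
opening: 0.327
clock: 14.0
tool_pos: [0.4736, -0.3034, 0.1181]
eef_rot: [0.549, 0.836, -0.0, 0.001]
contact_force: [-0.5, 0.2, 6.9]
opening: 0.324
```

It's standing on the tray floor at the expected height. Release and retreat upward.

```bash
python3 -m pendant '[[[0,0,0],[0,0,0],0.35],[[0,0,0],[0,0,0],0.4],[[0,0,0],[0,0,0],0.5],[[0,0,0],[0,0,0],0.7],[[0,0,0],[0,0,0],1],[[0,0,0],[0,0,0],1],[[0,0,0],[0,0,0],1],[[0,0,0],[0,0,0],1]]'
python3 -m pendant '[[[0,0,0],[0,0,-0.02],1],[[0,0,0],[0,0,-0.05],1],[[0,0,0],[0,0,-0.09],1],[[0,0,0],[0,0,-0.13],1],[[0,0,0],[0,0,-0.17],1],[[0,0,0],[0,0,-0.2],1],[[0,0,0],[0,0,-0.2],1],[[0,0,0],[0,0,-0.2],1],[[0,0,0],[0,0,-0.2],1]]'
python3 - <<'E'
from h import *
s,c=look("w9")
S=r.snapshot("side");cv2.imwrite("pics/side9.png",cv2.resize(S["image"][80:384,110:360],None,fx=1.9,fy=1.9,interpolation=cv2.INTER_CUBIC)[:,:,::-1])
E
```

```text
clock: 14.8
tool_pos: [0.4732, -0.3033, 0.1171]
eef_rot: [0.549, 0.836, 0.0, -0.0]
contact_force: [-0.3, -0.6, -0.2]
opening: 0.921
clock: 15.7
tool_pos: [0.4722, -0.303, 0.3158]
eef_rot: [0.549, 0.836, -0.0, -0.001]
contact_force: [0.8, 0.7, -0.9]
opening: 0.998
15.7 [ 0.4722 -0.303   0.3158] yaw 113.4 q [ 0.78  0.55 -0.48  1.66  0.29  1.    2.18] [ 0.8  0.7 -0.9] 0.9980216776944654
```

View pics/side9.png

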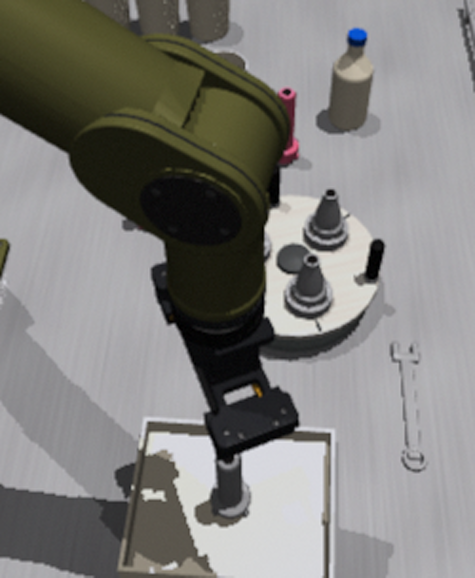

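The nozzle stands upright inside the tray at (230,490) and the gripper is clear above it. The bottle and wrench look unmoved. One last turret angle check from the short nozzles' tops at (332,193) and (311,259), then I hand in.

```bash
python3 - <<'E'
from h import *
S=r.snapshot("side")
ok=True
for uv,o in [((332,193),120),((311,259),-120)]:
    p=plane(S,(110+uv[0]/1.9,80+uv[1]/1.9),.157)[:2];v=p-[.553,.0365];a=(np.degrees(np.arctan2(v[1],v[0]))+o)%360
    print(p.round(3),a.round(1),"to service",np.hypot(*(p-[.4854,.0546])).round(4));ok&=abs(a-164.8)<6
if ok: print(r.finish_job())
E
```

```text
[0.603 0.086] 164.9 to service 0.1219
[ 0.571 -0.031] 165.3 to service 0.1211
the job is handed in; nothing more can be done
None
```

I finished the task and handed it in at about 16 s of the 62 s allowed; no verdict was reported.

- **Turning:** I caged the handle opposite the long nozzle and turned the turret about 43° counter-clockwise. The long nozzle clicked in at about 164.5°, with the pointer at about 165°.
- **Unscrewing and placing:** I unscrewed the nozzle about 60° until I felt the stop, backed off slightly, and lifted it straight out. I then stood it upright in the middle of the wash tray and moved the gripper clear above it.

**Last checks:**
- The empty socket is still at about 165°.
- Both short nozzles are seated, 0.121 to 0.122 m from the service point.
- The nozzle is standing inside the tray, and the force on the gripper is about zero.
- The bottle and wrench look unmoved in the last side view. The arm hid the cup there, so I did not check it again, but I never moved close to it at low height.

The wrist camera disagreed with the other cameras by about 3 to 4 mm along the tool's y axis, and I split the difference. No check failed.

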